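# Dock the work torch in its charging cradle

## Robot

A 7-joint arm with a two-finger parallel gripper is mounted at the origin on the work surface. World frame = base frame: x ahead of the robot, y to its left, z up, the work surface at z = 0. Lengths are in mm, angles in rad, forces in N, time in s.
With the tool pointing down it reaches from about 400 to 875 mm from the base axis. Payload 4.4 kg.
Tool frame: the origin (TCP) lies at the very end of the fingers, on their centre line; the grasp point (between the pads) lies 19 mm behind it; z points along the fingers, y is the line along which they close (so a half turn about z gives the same grasp; the last joint's range is limited). The gripper opens to 85 mm and grips with 20 to 120 N. Pads are 22 mm wide; open, the fingers measure 114 mm over their backs; the gripper's body (76 mm by 85 mm) begins 54 mm behind the grasp point. The pads swing forward as they close: fully open they stand 13 mm farther back than shut.
Start: joints at [-1.176, 0.628, 0.038, 1.517, -0.027, 0.996, -0.02], TCP at [289.011, 582.229, 206.113] pointing down, gripper open.
Joint ranges: [-3.06, 3.06], [-0.37, 2.12], [-1.25, 1.32], [0.18, 2.47], [-1.1, 4.24], [0.23, 1.98], [-2.94, 2.94]. Speed limits (rad/s): [2.57, 2.57, 3.14, 3.14, 3.14, 3.14, 3.14].

## Interface

Orientations are given as [roll, pitch, yaw] about the fixed x, y, z axes, in that order (R = Rz(yaw) Ry(pitch) Rx(roll)).
In Python, from cell import monitor, viewer, workorder gives the robot as it stands.
- The arm moves only by the tool arm_command, never from a script. Its argument "series" is one flat list of numbers, 5 for each row, row after row: the opening in per cent of the stroke, from 0 (shut) to 100 (fully open), then the shift along the tool's x, y, z in cm, then the turn about the tool's z in degrees. In form: [claw, x, y, z, roll, claw, x, y, z, roll, ...]. A call has exactly 5 rows; each row is the pose to reach, as a shift and turn from the pose commanded when the call began, along the tool's axes at that moment; what a row does not reach only later rows make up. A row lasts 1/12 s, in which the tool goes at most 41.7 mm and 7.16 degrees, less where a joint would pass 70% of its speed; a pose out of reach is approached as far as the arm can. A call with a gripper value outside its range is refused whole. The fingers move at their own pace and stop on an object; the grip force is fixed at half the most. Time passes only in rows, so rows that repeat a pose let the fingers close, or fill a call up. It gives the time, the measured TCP pose, the force, the opening and the grip force at its end, in the units of the state.
- monitor.read_state(): the state, without advancing time (a new reading comes with each control period).
- viewer.get_image(name): name is "scene" or "top" or "wrist"; returns (picture, depth): 480x640x3 uint8, red, green, blue; 480x640 float32, mm along the optical axis (not along the pixel's ray), 0 where there is no reading.
- viewer.camera_model(name): a dict with "mtx" (3x3 intrinsics, pixels), "R" (3x3) and "t" (3): a world point X has camera coordinates R X + t. Camera axes: x right, y down, z forward; pixel columns grow to the right and rows downward; lengths in mm; the calibration is good to about 2 mm. A picture is of the moment at which its call begins: read the wrist's pose just before it. camera_model takes no time and is no camera call; for the wrist camera it gives the pose at the moment of the call.
- workorder.finish_job(): hands the job in; it is judged then, once.
The state is a dict: "clock": time; "qpos": joint angles; "qd": joint speeds; "tau": joint torques, N m; "eef_pos": TCP position; "tool_rot": TCP orientation; "force": force on the tool from outside, world axes, zero at the start; "torque": the same for the moment, N m; "width": finger opening in mm; "gripper_force": force on a finger pad.
Only numpy, scipy, OpenCV 4.12 (cv2) and the standard library are available. Lean on these libraries where they do the work, as an engineer would, in place of code of your own. Each camera call takes 0.05 s, during which the arm holds its last target. There are 200 camera calls.

## Task

Put the yellow work torch back on charge: press it down past the orange sprung jaw so that it sits fully home in both forks of the charging cradle with the jaw snapped shut over it, and with the brass contact on its black tail end right up against the cradle's contact plate. Do not drop the torch, and leave the tin, the spray can and the screwdriver where they are.

Things in the scene. Friction and masses are not known exactly. Their poses are not given: they have to be found in the camera images.
- torch: Loose work torch, 0.2 kg, 190 mm long: yellow round barrel, 24 mm diameter, 144 mm long, between two hexagonal caps 32 mm across flats (black tail cap 20 mm long, red lens cap 26 mm). Origin on its axis at the barrel's middle; y axis runs along it from tail to lens. Starts lying on the bench, axis 16 mm up. Any roll about its axis is fine.
- torch_tail (a point): Centre of the torch's flat tail face, with a round brass contact, 92 mm from the origin along the torch's -y.
- torch_lens (a point): Centre of the torch's glass lens face, 98 mm from the origin along the torch's +y.
- cradle: Fixed charging cradle: grey base 100 x 215 x 12 mm (long along y), two black slippery V forks 12 mm wide at y = -45 and +45 mm. Each has a fixed prong on the -x side (inner face 13 mm from the seat axis, top 83 mm up) and the orange jaw on the +x side. 78 mm between forks is free for fingers (hinge rod there 27 mm high). Origin on the bench below the middle of the seat axis; z up.
- cradle_seat (a point): Where the torch's origin is when fully seated, tail against the contact plate: on the seat axis (level, along the cradle's y), midway between the forks, 56 mm above the bench. The forks leave the torch free to slide from there up to 21 mm towards +y, until its tail cap meets a fork.
- cradle_contact (a point): Centre of the contact plate's brass-padded face, which looks to the cradle's +y; 92 mm from cradle_seat along -y. The plate is grey, upright, 46 mm wide, 8 mm thick, its top 78 mm above the bench. The torch's tail face meets it here.
- jaw (a joint): Angle of the orange sprung jaw (rad): 0 = shut at its stop; grows to 0.5 as it swings out to the cradle's +x. One jaw with an arm at each fork, on a hinge rod along y; a spring shuts it. A torch pushed straight down between prongs and jaw needs some 8 to 15 N and opens it to about 0.1 before it snaps shut over the barrel.
- jaw_nose (a point): Tip of the jaw's inward nose, midway between its two arms; when shut 7 mm to the cradle's +x of the seat axis and 67 mm above the bench. Above it the sloping lead-in rises to 85 mm above the bench.
- tin: Bystander: closed round tin, 90 mm diameter, 95 mm high; origin at the centre of its underside.
- spray: Bystander: blue and yellow spray can, 60 mm diameter, 170 mm high; origin at the centre of its underside.
- driver: Bystander: screwdriver with red handle, 200 mm long, lying on the bench; origin at the middle of its underside, its x axis along it.
Things that resemble listed ones, but are neither listed nor needed, are in the scene too. There is more than one size of the torch; the job needs the largest. Several things look just like the cradle: the one meant starts farthest to the robot's right.

How it is judged:
By the outcome, as a careful person would: the job done as asked, in the order asked, and still so for the second after the job is handed in, with the robot touching nothing.
It also fails if it takes over 42 s, if anything falls off the work surface, if the arm or the gripper's body presses on something with over 40 N, if the wrist force passes 120 N, or if a joint passes its speed limit or range.

## Working session

There is one attempt and no reset: what is moved stays moved. The work goes in short steps, Python scripts to look and compute and a tool call to move; the robot and the scene stay as the last step left them, time stands still between calls to the robot, and variables do not carry over. Pictures are saved under pics/ and viewed, at most 10 in all, crops included, and the job is handed in when it is done.

Besides the shell and the picture viewer there is one more tool, called after ">>>" as name(argument=value, ...), one argument or row to a line, values as JSON. arm_command: Moves the arm, as the interface text tells. Its arguments: {"type":"object","properties":{"series":{"type":"array","items":{"type":"number"}}},"required":["series"]}

```bash
mkdir -p pics
cat > h.py <<'E'
import numpy as np, cv2
from cell import monitor, viewer, workorder
def grab(name):
    m=viewer.camera_model(name); p,d=viewer.get_image(name); return p,d,m
def ray(m,uv,z):
    K=np.array(m["mtx"]);R=np.array(m["R"]);t=np.array(m["t"]).ravel()
    c=-R.T@t; v=R.T@np.linalg.inv(K)@np.array([uv[0],uv[1],1.0]); return c+v*(z-c[2])/v[2]
def cloud(d,m):
    K=np.array(m["mtx"]);R=np.array(m["R"]);t=np.array(m["t"]).ravel()
    v,u=np.mgrid[:480,:640]; P=np.stack([(u-K[0,2])/K[0,0]*d,(v-K[1,2])/K[1,1]*d,d],-1)
    return (P-t)@R
E
python3 - <<'E'
from h import *
s=monitor.read_state(); print({k:np.round(v,3) for k,v in s.items()})
for n in("top","scene"):
    p,d,m=grab(n); cv2.imwrite(f"pics/{n}0.png",p[...,::-1]); np.savez(f"{n}0.npz",p=p,d=d,**m)
    print(n,np.round(-np.array(m["R"]).T@np.ravel(m["t"])))
E
```

```text
{'clock': np.float64(0.0), 'qpos': array([-1.176,  0.629,  0.038,  1.518, -0.027,  0.996, -0.02 ]), 'qd': array([ 0.   ,  0.   , -0.   , -0.002, -0.   , -0.002,  0.   ]), 'tau': array([ 1.0000e-03, -5.6341e+01,  1.2260e+00, -1.9344e+01,  1.1000e-02,
        1.0000e-02,  0.0000e+00]), 'eef_pos': array([288.688, 581.623, 205.18 ]), 'tool_rot': array([-3.14 ,  0.   ,  2.681]), 'force': array([ 0.531,  0.057, -1.118]), 'torque': array([ 0.012, -0.005,  0.019]), 'gripper_force': np.float64(0.0), 'width': np.float64(85.175)}
top [ 430.   -9. 1327.]
scene [ 934.  594. 1044.]
```

View pics/top0.png

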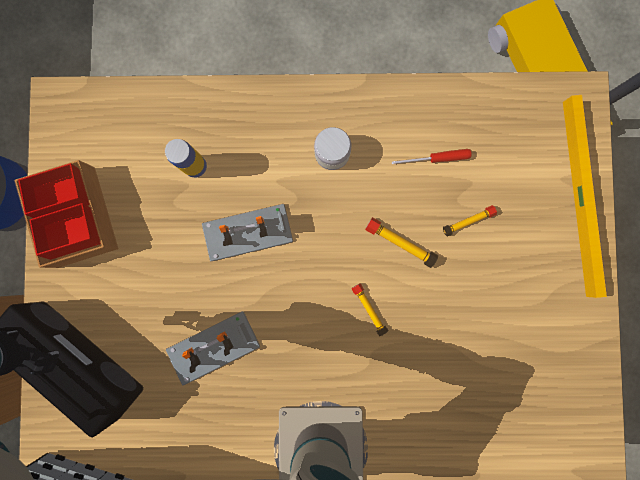

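View pics/scene0.png

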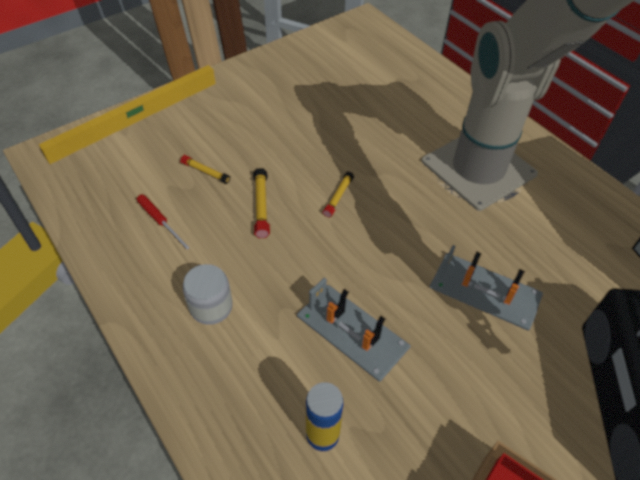

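The top view shows the largest torch (red lens at 373,227, black tail at 432,260), two smaller torches (470,221 and 370,310), and cradles at (248,232) and (213,347). The scene view shows the same objects: large torch (262,200), small ones (205,168 and 339,195), cradles (353,328 and 487,290). I still need to work out which way the robot's right points.

Run:
```python
from h import *
T=np.load("top0.npz"); m={k:T[k] for k in("mtx","R","t")}
for n,uv,z in [("base",(320,440),0),("imgright",(600,240),0),("cradA",(248,232),12),("cradB",(213,347),12),("lens",(373,227),16),("tail",(432,260),16),("tin",(332,145),95),("driver",(435,158),10),("spray",(178,150),170)]:
    print(n,np.round(ray(m,uv,z)))
P=cloud(T["d"],m); p=T["p"]; hsv=cv2.cvtColor(p,cv2.COLOR_RGB2HSV).astype(int)
def msk(b,u0,u1,v0,v1):
    o=np.zeros_like(b);o[v0:v1,u0:u1]=b[v0:v1,u0:u1];return o
H,S,V=hsv[...,0],hsv[...,1],hsv[...,2]
for nm,b in [("yellow",msk((abs(H-25)<6)&(S>200)&(V>120),360,445,210,275)),("orangeA",msk((H<14)&(S>170)&(V>100),200,300,200,265)),("orangeB",msk((H<14)&(S>170)&(V>100),160,265,310,385))]:
    n,l,st,c=cv2.connectedComponentsWithStats(b.astype(np.uint8))
    for i in range(1,n):
        if st[i,4]>8: print(nm,st[i,4],c[i].round(1),np.median(P[l==i],0).round(1))
# height map of cradles
for nm,(u,v) in {"A":(248,232),"B":(213,347)}.items():
    w=P[v-45:v+45,u-55:u+55].reshape(-1,3); b=w[(w[:,2]>8)&(w[:,2]<16)]
    print(nm,len(b),cv2.minAreaRect(b[:,:2].astype(np.float32)), "z>60:",w[w[:,2]>60].mean(0).round(1))
ims=[cv2.resize(p[v0:v0+100,u0:u0+133,::-1],(400,300),interpolation=cv2.INTER_CUBIC) for u0,v0 in((180,180),(150,295))]
q=np.load("scene0.npz")["p"]
ims2=[cv2.resize(q[v0:v0+120,u0:u0+160,::-1],(400,300),interpolation=cv2.INTER_CUBIC) for u0,v0 in((275,265),(190,140))]
cv2.imwrite("pics/c1.png",np.vstack([np.hstack(ims),np.hstack(ims2)]))
```

```text
base [21.  0.  0.]
imgright [ 512. -711.    0.]
cradA [538. 178.  12.]
cradB [252. 265.  12.]
lens [ 548. -137.   16.]
tail [ 464. -283.   16.]
tin [738. -34.  95.]
driver [ 723. -297.   10.]
spray [711. 313. 170.]
yellow 488 [403.1 243.4] [ 505.3 -209.7   28. ]
orangeA 43 [259.1 219.8] [562.4 141.8  77.1]
orangeA 41 [222.9 228. ] [542.7 229.1  77.9]
orangeB 54 [221.1 336.5] [284.9 232.8  75.2]
orangeB 57 [186.9 353.2] [246.1 313.5  74.1]
A 2329 ((542.0147705078125, 183.47154235839844), (218.96530151367188, 271.4615478515625), 2.2398180961608887) z>60: [528.  130.2 258. ]
B 2334 ((250.72549438476562, 267.4148864746094), (211.30516052246094, 268.3685607910156), 3.2499051094055176) z>60: [281.7 211.4 217.9]
```

View pics/c1.png

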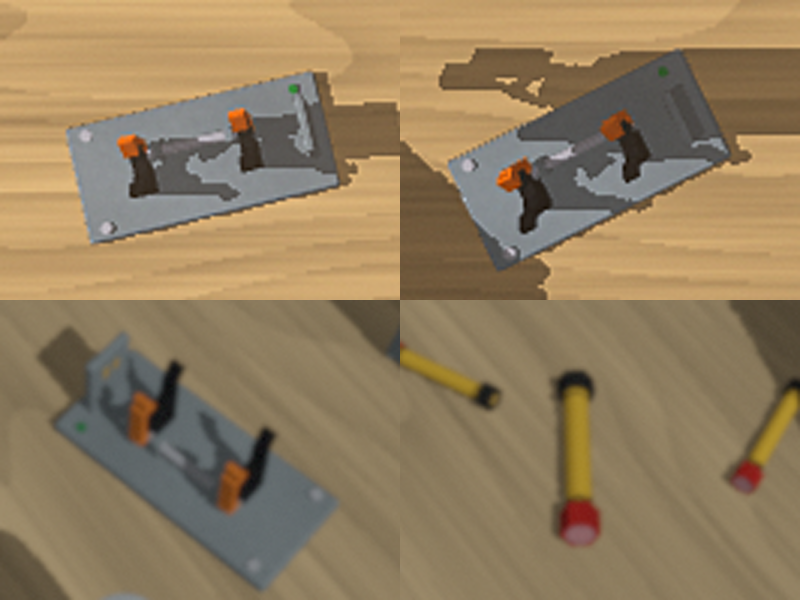

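The camera model confirms that image right is the robot's right (−y).
- **Torch:** the candidates are (403,243), (470,221) and (370,310). The longest is (403,243), so I choose that one.
- **Cradle:** the candidates are (248,232) at y=178 and (213,347) at y=265. I choose (248,232). The crop shows its jaw on world +x and its contact plate at the −y end.

Next I move above the torch.

```bash
cat >> h.py <<'E'
def need(pos,ang):
    """shift (cm, tool axes) and roll (deg) to bring TCP to pos with tool x at world angle ang (deg)"""
    s=monitor.read_state(); r=s["tool_rot"]; 
    from scipy.spatial.transform import Rotation as Q
    R=Q.from_euler("xyz",r).as_matrix(); d=R.T@(np.array(pos)-s["eef_pos"])/10
    a=np.degrees(np.arctan2(R[1,0],R[0,0])); t=-((ang-a+180)%360-180)
    print("clock",round(float(s["clock"]),2),"pos",s["eef_pos"].round(1),"rot",np.round(r,3),"shift cm",d.round(2),"roll",round(t,1),"F",s["force"].round(1),"w",round(float(s["width"]),1))
E
python3 - <<'E'
from h import *
need([505,-210,200],60)
E
```

```text
clock 0.1 pos [288.8 581.7 205.3] rot [-3.14   0.     2.681] shift cm [-54.57 -61.29   0.63] roll 93.6 F [-1.  -0.6  0.1] w 85.2
```

>>> arm_command(
  series=[100, -2.7, -3.0, 0, 4.7, 100, -5.4, -6.0, 0, 9.4, 100, -8.1, -9.0, 0, 14, 100, -10.8, -12.0, 0, 18.7, 100, -13.5, -15.0, 0, 23.4],
)

```text
clock: 0.52
eef_pos: [343.2, 385.7, 205.8]
tool_rot: [-3.141, 0.0, 2.269]
force: [0.7, 0.3, -0.2]
width: 85.5
gripper_force: 0.0
```

```bash
python3 -c "
from h import *
need([505,-210,200],60)"
```

```text
clock 0.52 pos [343.2 385.7 205.8] rot [-3.141  0.     2.269] shift cm [-56.05 -25.88   0.61] roll 70.0 F [ 0.7  0.3 -0.2] w 85.5
```

>>> arm_command(
  series=[100, -3.7, -1.7, 0, 4.7, 100, -7.5, -3.4, 0, 9.3, 100, -11.2, -5.2, 0, 14, 100, -15, -6.9, 0, 18.6, 100, -18.7, -8.6, 0, 23.3],
)

```text
clock: 0.93
eef_pos: [398.2, 187.4, 206.1]
tool_rot: [-3.141, -0.0, 1.862]
force: [0.9, 0.4, 0.4]
width: 85.8
gripper_force: 0.0
```

>>> arm_command(
  series=[100, -4.1, -0.1, 0, 4.7, 100, -8.2, -0.2, 0, 9.3, 100, -12.3, -0.3, 0, 14, 100, -16.4, -0.4, 0, 18.6, 100, -20.5, -0.5, 0, 23.3],
)

```text
clock: 1.35
eef_pos: [453.0, -9.9, 206.1]
tool_rot: [-3.141, -0.0, 1.455]
force: [1.3, -0.1, -0.6]
width: 85.4
gripper_force: 0.0
```

```bash
python3 -c "
from h import *
need([505,-210,200],60)"
```

```text
clock 1.35 pos [453.   -9.9 206.1] rot [-3.141 -0.     1.455] shift cm [-19.27   7.47   0.6 ] roll 23.4 F [ 1.3 -0.1 -0.6] w 85.4
```

>>> arm_command(
  series=[100, -3.9, 1.5, 0, 4.7, 100, -7.7, 3, 0, 9.4, 100, -11.6, 4.5, 0, 14, 100, -15.4, 6, 0.5, 18.7, 100, -19.3, 7.4, 0.6, 23.4],
)

```text
clock: 1.77
eef_pos: [505.0, -209.7, 199.4]
tool_rot: [-3.14, -0.0, 1.047]
force: [1.0, 0.5, 0.2]
width: 85.3
gripper_force: 0.0
```

>>> arm_command(
  series=[100, 0, 0, 0, 0, 100, 0, 0, 0, 0, 100, 0, 0, 0, 0, 100, 0, 0, 0, 0, 100, 0, 0, 0, 0],
)

```text
clock: 2.18
eef_pos: [505.1, -206.2, 200.0]
tool_rot: [-3.141, -0.001, 1.054]
force: [-0.4, 0.5, -0.4]
width: 85.5
gripper_force: 0.0
```

Run:
```python
from h import *
p,d,m=grab("wrist"); cv2.imwrite("pics/w1.png",p[...,::-1]); np.savez("w1.npz",p=p,d=d,**m)
hsv=cv2.cvtColor(p,cv2.COLOR_RGB2HSV).astype(int); H,S,V=[hsv[...,i] for i in range(3)]
P=cloud(d,m)
for nm,b in [("yellow",(abs(H-25)<6)&(S>200)&(V>100)),("red",((H<6)|(H>174))&(S>150)&(V>80))]:
    n,l,st,c=cv2.connectedComponentsWithStats(b.astype(np.uint8))
    for i in range(1,n):
        if st[i,4]>200:
            r=cv2.minAreaRect(np.argwhere(l==i)[:,::-1].astype(np.float32)); q=cv2.boxPoints(r)
            print(nm,st[i,4],c[i].round(1),np.median(P[l==i],0).round(1)); print([ray(m,x,16).round(1)[:2].tolist() for x in q])
print(np.round(-m["R"].T@m["t"]))
need([505,-210,200],60)
```

```text
yellow 1612 [325.8 206.9] [ 506.6 -203.5   28.1]
[[461.6, -260.8], [528.0, -149.7], [544.9, -159.6], [480.3, -271.9]]
yellow 587 [151.8 217.9] [ 338.2 -124.    20.6]
[[293.8, -143.4], [373.2, -97.3], [379.4, -106.0], [300.0, -152.8]]
yellow 492 [536.7 465.5] [ 577.9 -651.4   22.1]
[[555.9, -635.0], [595.1, -628.4], [597.4, -694.3], [556.9, -702.2]]
red 809 [325.9 123.4] [ 546.4 -132.9   32.9]
[[541.6, -114.0], [565.5, -127.5], [552.8, -150.6], [528.4, -136.7]]
red 292 [173.5 167.5] [392.5 -93.5  24. ]
[[376.0, -89.7], [395.0, -79.8], [404.0, -93.6], [384.9, -103.8]]
red 1796 [569.3 206.6] [ 725.2 -328.    25.5]
[[709.8, -281.7], [733.3, -279.9], [751.5, -387.2], [726.6, -390.4]]
[ 540. -143.  369.]
clock 2.23 pos [ 505.2 -206.4  200.2] rot [-3.141e+00 -1.000e-03  1.053e+00] shift cm [-0.32  0.16  0.02] roll 0.4 F [0.7 0.5 0.4] w 85.1
```

View pics/w1.png

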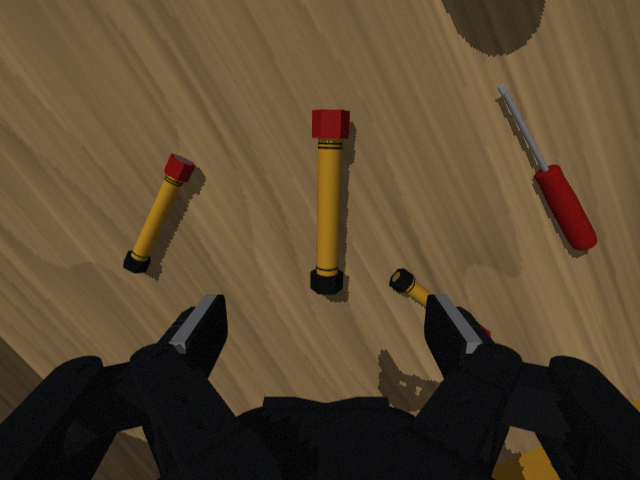

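The wrist view shows the big torch alone between the fingers, red cap at (330,124) and tail at (326,281). Nothing is in the fingers' way, so I go down.

>>> arm_command(
  series=[100, 0, 0, 4, 0.2, 100, 0, 0, 8, 0.7, 100, 0, 0, 12, 0.7, 100, 0, 0, 15, 0.7, 100, 0, 0, 17, 0.7],
)

```text
clock: 2.65
eef_pos: [503.6, -206.0, 27.3]
tool_rot: [-3.138, 0.0, 1.04]
force: [0.0, 0.0, -0.0]
width: 85.6
gripper_force: 0.0
```

Run:
```python
from h import *
need([505,-207,2],59.6)
p,d,m=grab("wrist"); cv2.imwrite("pics/w2.png",p[...,::-1])
```

```text
clock 2.65 pos [ 503.6 -206.    27.3] rot [-3.138  0.     1.04 ] shift cm [-0.02  0.18  2.53] roll 0.0 F [ 0.  0. -0.] w 85.6
```

View pics/w2.png

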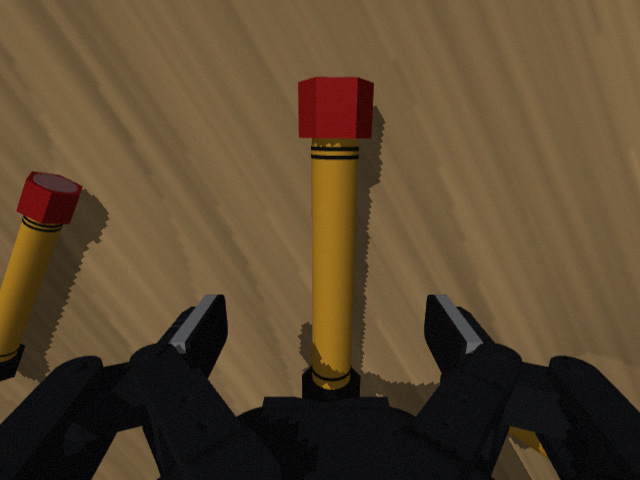

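The torch is centred between the open fingers (barrel around x=333, between the tips at 215 and 435). I lower the last bit and close.

>>> arm_command(
  series=[100, 0, 0.1, 1.5, 0, 100, 0, 0.1, 2.5, 0, 25, 0, 0.1, 2.5, 0, 0, 0, 0.1, 2.5, 0, 0, 0, 0.1, 2.5, 0],
)

```text
clock: 3.12
eef_pos: [506.6, -208.7, 6.1]
tool_rot: [3.14, -0.0, 1.039]
force: [-0.2, -0.1, -0.6]
width: 51.7
gripper_force: 0.0
```

>>> arm_command(
  series=[0, 0, 0, 0, 0, 0, 0, 0, 0, 0, 0, 0, 0, 0, 0, 0, 0, 0, 0, 0, 0, 0, 0, 0, 0],
)

```text
clock: 3.53
eef_pos: [506.0, -208.7, 5.3]
tool_rot: [3.141, -0.0, 1.038]
force: [-1.4, -0.3, -0.1]
width: 0.1
gripper_force: 0.0
```

Run:
```python
from h import *
need([505,-207,2],59.6)
p,d,m=grab("wrist"); q,_,_=grab("scene")
cv2.imwrite("pics/w3.png",cv2.resize(np.hstack([p,cv2.resize(q[90:330,130:450],(640,480))])[...,::-1],(800,300)))
```

```text
clock 3.53 pos [ 506.  -208.7    5.3] rot [ 3.141 -0.     1.038] shift cm [ 0.09 -0.17  0.33] roll -0.1 F [-1.4 -0.3 -0.1] w 0.1
```

View pics/w3.png

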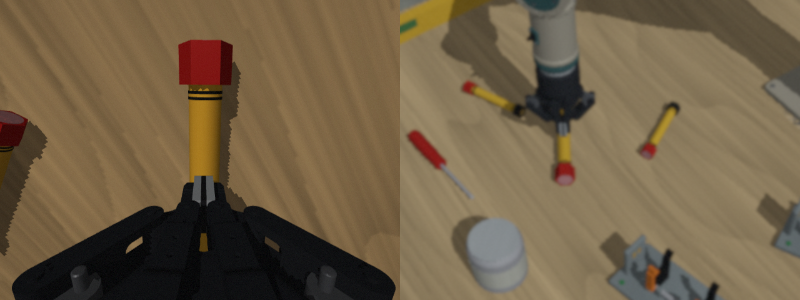

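The fingers shut on nothing: the tips show at about (204,180) in the left half, lying over the barrel. I'll measure the real tip height from depth.

Run:
```python
from h import *
p,d,m=grab("wrist"); P=cloud(d,m); K=m["mtx"]
s=monitor.read_state(); print(s["qpos"].round(3), s["gripper_force"])
def pr(X): 
    c=m["R"]@np.array(X)+np.ravel(m["t"]); return (K@c/c[2])[:2].round(1), c[2].round(1)
print("tcp px",pr(s["eef_pos"]),"cam",(-m["R"].T@np.ravel(m["t"])).round(1))
for v in range(240,400,12): print(v,[ (P[v,u].round(0)[[0,1,2]].tolist()) for u in (300,318,327,336,350)])
for n in ("top","scene"):
    q,dd,mm=grab(n); PP=cloud(dd,mm); hsv=cv2.cvtColor(q,cv2.COLOR_RGB2HSV).astype(int)
    near=(np.hypot(PP[...,0]-520,PP[...,1]+170)<90)&(PP[...,2]<60)
    for nm,b in (("y",(abs(hsv[...,0]-25)<6)&(hsv[...,1]>200)),("r",((hsv[...,0]<6)|(hsv[...,0]>174))&(hsv[...,1]>150))):
        w=PP[near&b]; print(n,nm,len(w),w.mean(0).round(1) if len(w) else 0, w[:,2].max() if len(w) else 0)
```

```text
[ 0.137  0.815  0.318  1.955 -0.543  0.455  0.323] 0.0
tcp px (array([326.4, 275.7]), np.float64(182.6)) cam [ 542.  -146.   174.1]
240 [[503.0, -185.0, 1.0], [516.0, -183.0, 29.0], [520.0, -185.0, 30.0], [523.0, -187.0, 28.0], [528.0, -192.0, 23.0]]
252 [[500.0, -191.0, 2.0], [513.0, -188.0, 28.0], [517.0, -190.0, 28.0], [521.0, -192.0, 29.0], [525.0, -197.0, 23.0]]
264 [[496.0, -197.0, 1.0], [511.0, -193.0, 29.0], [514.0, -195.0, 29.0], [518.0, -197.0, 29.0], [522.0, -203.0, 22.0]]
276 [[493.0, -202.0, 3.0], [507.0, -198.0, 29.0], [511.0, -200.0, 29.0], [515.0, -202.0, 29.0], [519.0, -209.0, 21.0]]
288 [[489.0, -209.0, 2.0], [508.0, -198.0, 42.0], [511.0, -200.0, 43.0], [515.0, -202.0, 42.0], [516.0, -215.0, 20.0]]
300 [[499.0, -198.0, 45.0], [508.0, -198.0, 54.0], [511.0, -200.0, 53.0], [514.0, -201.0, 54.0], [517.0, -208.0, 45.0]]
312 [[500.0, -198.0, 56.0], [508.0, -198.0, 64.0], [511.0, -200.0, 63.0], [514.0, -201.0, 64.0], [517.0, -208.0, 56.0]]
324 [[505.0, -193.0, 76.0], [508.0, -199.0, 70.0], [511.0, -201.0, 69.0], [514.0, -200.0, 73.0], [519.0, -201.0, 76.0]]
336 [[504.0, 
[... 181 characters left out ...]
[514.0, -200.0, 87.0], [517.0, -202.0, 86.0]]
360 [[508.0, -191.0, 99.0], [504.0, -206.0, 79.0], [503.0, -213.0, 70.0], [513.0, -202.0, 89.0], [519.0, -198.0, 99.0]]
372 [[508.0, -191.0, 104.0], [502.0, -209.0, 80.0], [500.0, -218.0, 69.0], [507.0, -212.0, 81.0], [519.0, -197.0, 104.0]]
384 [[509.0, -191.0, 108.0], [499.0, -214.0, 79.0], [481.0, -252.0, 29.0], [505.0, -217.0, 80.0], [518.0, -198.0, 107.0]]
396 [[509.0, -191.0, 111.0], [498.0, -216.0, 82.0], [477.0, -259.0, 28.0], [504.0, -217.0, 85.0], [519.0, -197.0, 112.0]]
top y 148 [ 529.5 -169.5   27.4] 33.802499997309184
top r 134 [ 549.5 -134.5   30.8] 40.7884060304796
scene y 0 0 0
scene r 132 [ 550.3 -134.2   28.3] 36.68265306603263
```

>>> arm_command(
  series=[0, 0, 0, -2, 0, 0, 0, 0, -5, 0, 0, 0, 0, -8, 0, 0, 0, 0, -8, 0, 0, 0, 0, -8, 0],
)

```text
clock: 4.2
eef_pos: [507.1, -209.1, 86.6]
tool_rot: [3.138, -0.001, 1.039]
force: [-0.1, 0.3, -0.9]
width: 0.1
gripper_force: 0.0
```

Run:
```python
from h import *
s=monitor.read_state(); e=s["eef_pos"]; print(e.round(1),s["force"].round(1),s["tool_rot"],s["width"])
for n in ("scene","wrist"):
    p,d,m=grab(n); P=cloud(d,m); cv2.imwrite(f"pics/l_{n}.png",p[...,::-1])
    near=(np.hypot(P[...,0]-e[0],P[...,1]-e[1])<16)&(P[...,2]>40)
    z=P[near][:,2]; print(n,near.sum(),np.percentile(z,[0,1,5,10,50]).round(1) if len(z) else 0)
    K=m["mtx"]
    for zz in (e[2],e[2]+25):
        c=m["R"]@np.array([e[0],e[1],zz])+np.ravel(m["t"]); print(n,zz.round(1),(K@c/c[2])[:2].round(1))
    if n=="scene": cr=cv2.resize(p[100:250,180:380],(533,400),interpolation=cv2.INTER_CUBIC)
    else: cr2=cv2.resize(p[200:440,200:440],(267,400)) if 0 else p
cv2.imwrite("pics/l.png",np.hstack([cr,cv2.resize(cr2,(267,400))])[...,::-1])
```

```text
[ 507.1 -209.1   86.6] [-0.1  0.3 -0.9] [ 3.13811799e+00 -6.86033475e-04  1.03866155e+00] 0.0818309522122739
scene 308 [112.9 113.7 119.5 124.1 158.9]
scene 86.6 [257.9 179.7]
scene 111.6 [257.1 172. ]
wrist 10778 [115.6 119.3 126.4 134.  170.9]
wrist 86.6 [328.7 276.8]
wrist 111.6 [329.3 298.1]
```

View pics/l.png

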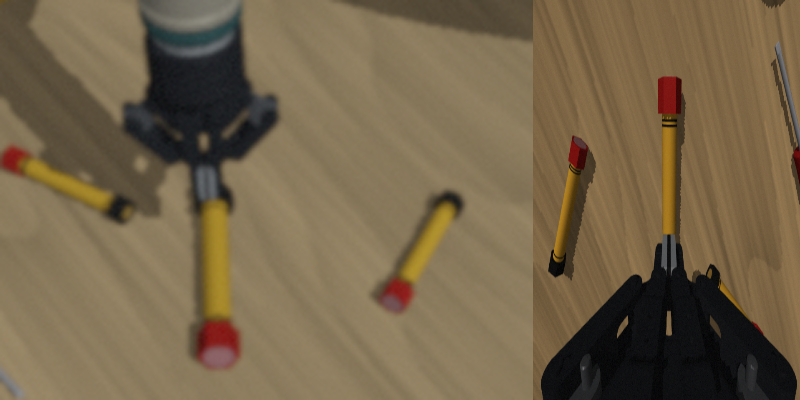

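The scene depth (113 mm) and wrist depth (115.6 mm) agree that the shut fingertips are about 27 mm above the reported TCP (86.6). The real fingers are that much shorter than stated, so I have to go about 27 mm lower. I reopen and descend.

>>> arm_command(
  series=[100, 0, 0, 0, 0, 100, 0, 0, 0, 0, 100, 0, 0, 0, 0, 100, 0, 0, 2, 0, 100, 0, 0, 4, 0],
)

```text
clock: 4.72
eef_pos: [506.7, -209.1, 45.0]
tool_rot: [3.139, -0.0, 1.039]
force: [0.2, 0.1, 0.2]
width: 60.4
gripper_force: 0.0
```

>>> arm_command(
  series=[100, 0, 0, 2, 0, 100, 0, 0, 4, 0, 100, 0, 0, 5, 0, 100, 0, 0, 6, 0, 100, 0, 0, 6, 0],
)

```text
clock: 5.13
eef_pos: [504.8, -208.3, -16.6]
tool_rot: [-3.139, 0.0, 1.038]
force: [0.6, 0.1, -0.2]
width: 85.2
gripper_force: 0.0
```

Run:
```python
from h import *
s=monitor.read_state(); e=s["eef_pos"]
need([505,-207,-22],59.6)
for n in ("scene","wrist"):
    p,d,m=grab(n); P=cloud(d,m)
    # finger points: dark/grey pixels within finger lateral band, away from barrel
    a=np.radians(59.5); ax=np.array([np.cos(a),np.sin(a)]); la=np.array([np.sin(a),-np.cos(a)])
    r=P[...,:2]-e[:2]; A=r@ax; L=np.abs(r@la)
    k=(abs(A)<16)&(L>30)&(L<62)&(P[...,2]>6)&(P[...,2]<90); z=P[k][:,2]
    print(n,k.sum(),np.percentile(z,[0,1,5,20]).round(1) if len(z) else 0)
```

```text
clock 5.13 pos [ 504.8 -208.3  -16.6] rot [-3.139  0.     1.038] shift cm [ 0.13 -0.05  0.54] roll -0.1 F [ 0.6  0.1 -0.2] w 85.2
scene 379 [22.2 25.5 31.  48. ]
wrist 19705 [23.4 27.1 33.8 50.2]
```

>>> arm_command(
  series=[100, 0.1, 0, 0.7, 0, 60, 0.1, 0, 0.7, 0, 30, 0.1, 0, 0.7, 0, 0, 0.1, 0, 0.7, 0, 0, 0.1, 0, 0.7, 0],
)

```text
clock: 5.65
eef_pos: [506.7, -207.9, -21.5]
tool_rot: [3.141, -0.0, 1.039]
force: [-0.4, 0.5, -0.5]
width: 39.0
gripper_force: 0.0
```

>>> arm_command(
  series=[0, 0, 0, 0, 0, 0, 0, 0, 0, 0, 0, 0, 0, 0, 0, 0, 0, 0, 0, 0, 0, 0, 0, 0, 0],
)

```text
clock: 6.07
eef_pos: [506.7, -207.9, -21.4]
tool_rot: [3.141, -0.0, 1.038]
force: [-0.2, 0.8, 5.5]
width: 22.3
gripper_force: 58.7
```

The grip holds at 22 mm and 59 N. I lift.

>>> arm_command(
  series=[0, 0, 0, -2, 0, 0, 0, 0, -5, 0, 0, 0, 0, -8, 0, 0, 0, 0, -11, 0, 0, 0, 0, -13, 0],
)

```text
clock: 6.48
eef_pos: [506.8, -208.2, 110.3]
tool_rot: [3.14, -0.0, 1.038]
force: [0.9, -0.9, -2.2]
width: 21.8
gripper_force: 59.0
```

Run:
```python
from h import *
# cradle measure from top0 & scene0: grey base rectangle at z=12 ; orange jaw, dark prongs by depth
for n in("top","scene"):
    T=np.load(f"{n}0.npz"); m={k:T[k] for k in("mtx","R","t")}; p=T["p"]; P=cloud(T["d"],m)
    hsv=cv2.cvtColor(p,cv2.COLOR_RGB2HSV).astype(int); H,S,V=[hsv[...,i] for i in range(3)]
    nr=np.hypot(P[...,0]-545,P[...,1]-180)<150
    b=(nr&(P[...,2]>5)&(S<75)).astype(np.uint8); b=cv2.morphologyEx(b,cv2.MORPH_CLOSE,np.ones((7,7)))
    b=cv2.morphologyEx(b,cv2.MORPH_OPEN,np.ones((3,3)))
    l=max(cv2.findContours(b,0,1)[0],key=cv2.contourArea)[:,0]
    w=np.array([ray(m,x,12)[:2] for x in l],np.float32); r=cv2.minAreaRect(w); print(n,np.round(r[0],1),np.round(r[1],1),round(r[2],2))
    o=nr&(H<14)&(S>170)&(V>60)&(P[...,2]>50)
    k,lab,st,c=cv2.connectedComponentsWithStats(o.astype(np.uint8))
    for i in range(1,k):
        if st[i,4]>8: w=P[lab==i]; print(" jaw",st[i,4],w.mean(0).round(1),w[:,2].max().round(1))
    f=nr&(V<70)&(P[...,2]>72)&(P[...,2]<90)
    k,lab,st,c=cv2.connectedComponentsWithStats(f.astype(np.uint8))
    for i in range(1,k):
        if st[i,4]>3: w=P[lab==i]; print(" prong",st[i,4],w.mean(0).round(1),w[:,2].max().round(1))
need([545,182,110],102.5)
```

```text
top [538.1 180.9] [100.  214.3] 13.06
 jaw 39 [562.4 142.5  77.7] 89.0
 jaw 39 [542.7 229.6  77.6] 89.1
 prong 24 [527.7 134.8  80.9] 88.7
 prong 27 [507.7 222.   80. ] 87.8
scene [534.3 174.8] [114. 233.] 13.43
 jaw 71 [564.6 148.   68.5] 86.4
 jaw 73 [544.9 235.2  68.5] 86.1
 prong 32 [526.4 136.9  78.4] 85.3
 prong 35 [506.5 224.5  78.1] 87.1
clock 6.48 pos [ 506.8 -208.2  110.3] rot [ 3.14  -0.     1.038] shift cm [ 35.55 -16.52   0.  ] roll -43.0 F [ 0.9 -0.9 -2.2] w 21.8
```

>>> arm_command(
  series=[0, 3, -1.5, 0, -3.5, 0, 6.5, -3.2, 0, -8, 0, 10.3, -5.1, 0, -12.5, 0, 14.1, -7.0, 0, -17, 0, 17.9, -8.9, 0, -21.7],
)

```text
clock: 6.9
eef_pos: [519.9, -9.0, 107.9]
tool_rot: [-3.141, 0.0, 1.421]
force: [0.5, 0.3, -1.6]
width: 22.0
gripper_force: 59.2
```

>>> arm_command(
  series=[0, 4.1, -0.3, 0, -4.5, 0, 8.2, -0.7, 0, -9, 0, 12.3, -1, 0, -13.5, 0, 16.4, -1.3, 0, -18, 0, 19.9, -1.6, 0, -21.7],
)

```text
clock: 7.32
eef_pos: [534.3, 191.8, 107.7]
tool_rot: [-3.141, -0.001, 1.802]
force: [-0.1, -0.7, -1.8]
width: 22.1
gripper_force: 59.2
```

>>> arm_command(
  series=[0, 0, 0, 0, 0, 0, 0, 0, 0, 0, 0, 0, 0, 0, 0, 0, 0, 0, 0, 0, 0, 0, 0, 0, 0],
)

```text
clock: 7.73
eef_pos: [535.1, 186.3, 108.1]
tool_rot: [-3.141, 0.001, 1.793]
force: [-0.3, -0.4, -2.4]
width: 21.8
gripper_force: 59.2
```

Run:
```python
from h import *
need([536,191,110],102.9)
s=monitor.read_state(); e=s["eef_pos"]
p,d,m=grab("wrist"); P=cloud(d,m); np.savez("w5.npz",p=p,d=d,**m); q,dq,mq=grab("scene"); np.savez("s5.npz",p=q,d=dq,**mq)
cv2.imwrite("pics/w5.png",cv2.resize(np.hstack([p,cv2.resize(q[220:400,260:500],(640,480))])[...,::-1],(800,300)))
hsv=cv2.cvtColor(p,cv2.COLOR_RGB2HSV).astype(int); H,S,V=[hsv[...,i] for i in range(3)]
for nm,b in (("y",(abs(H-25)<6)&(S>200)&(P[...,2]>110)),("red",((H<6)|(H>174))&(S>150)&(P[...,2]>90)),("orange",(H>=4)&(H<16)&(S>170)&(P[...,2]<95))):
    n,l,st,c=cv2.connectedComponentsWithStats(b.astype(np.uint8))
    for i in range(1,n):
        if st[i,4]>60: w=P[l==i]; print(nm,st[i,4],c[i].round(),w.mean(0).round(1),w.min(0).round(1),w.max(0).round(1))
```

```text
clock 7.73 pos [535.1 186.3 108.1] rot [-3.141e+00  1.000e-03  1.793e+00] shift cm [ 0.44  0.19 -0.19] roll -0.2 F [-0.3 -0.4 -2.4] w 21.8
y 343 [325. 144.] [518.6 254.6 156.9] [507.8 250.9 149.4] [530.4 258.1 276.9]
y 254 [328. 159.] [520.7 250.1 157.5] [509.6 247.1 151. ] [530.9 257.4 276.9]
y 9927 [326. 277.] [530.  205.4 157.3] [509.7 145.4 145.7] [552.2 257.4 276.9]
red 8800 [326.  94.] [515.7 269.9 159.7] [495.2 253.1 144.9] [536.2 285.8 276.9]
orange 256 [361. 186.] [545.5 234.3  75.9] [541.5 227.   28.5] [550.1 239.3  87. ]
```

View pics/w5.png

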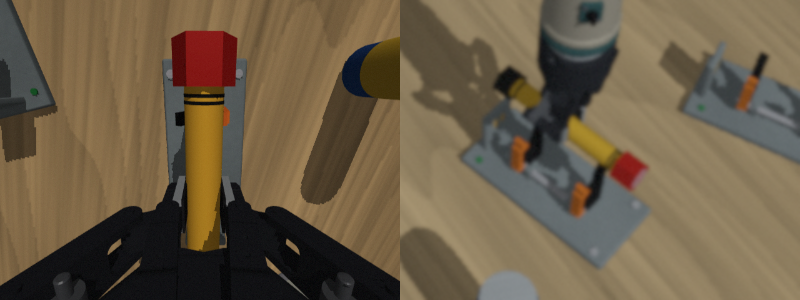

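The wrist view shows the torch gripped level and aligned, pointing along the cradle, with the front prong at about (180,118) and the jaw at (226,117) on either side. I refine the cradle centre from this close view.

Run:
```python
from h import *
T=np.load("w5.npz"); m={k:T[k] for k in("mtx","R","t")}; p=T["p"]; P=cloud(T["d"],m)
a=np.radians(12.9); X=np.array([np.cos(a),np.sin(a)]); Y=np.array([-np.sin(a),np.cos(a)])
r=P[...,:2]-np.array([538.1,180.9]); cx=r@X; cy=r@Y; z=P[...,2]
hsv=cv2.cvtColor(p,cv2.COLOR_RGB2HSV).astype(int); S,V=hsv[...,1],hsv[...,2]
g=(z>7)&(z<17)&(cy>0)&(cy<130)&(abs(cx)<80)&(S<80)
for lo in (40,60,80,90):
    w=cx[g&(abs(cy-lo-5)<5)]; print("cy",lo,len(w),w.min().round(1),w.max().round(1)) if len(w) else 0
w=cy[g]; print("front",np.percentile(w,[95,99,100]).round(1))
for nm,k in (("jaw",(hsv[...,0]<16)&(S>170)&(cx>0)),("prong",(V<60)&(cx<-8))):
    k=k&(abs(cy-45)<20)&(z>35)&(z<92); print(nm,k.sum(),*[np.percentile(v[k],[1,50,99]).round(1) for v in(cx,cy,z)])
    k2=k&(z>70); print("  top",k2.sum(),*[np.percentile(v[k2],[1,50,99]).round(1) for v in(cx,cy,z)])
k=(z>140)&(z<165)&(abs(hsv[...,0]-25)<6)&(S>200)
for lo in (20,40,60): q=k&(abs(cy-lo)<5); print("torch cx at",lo,np.percentile(cx[q],[1,50,99]).round(1))
k=(z>120)&(z<170)&((hsv[...,0]<6)|(hsv[...,0]>174))&(S>150); print("red cy max",np.percentile(cy[k],[1,99,99.8]).round(1))
T=np.load("s5.npz"); m={k:T[k] for k in("mtx","R","t")}; P=cloud(T["d"],m); r=P[...,:2]-np.array([538.1,180.9]); cx=r@X; cy=r@Y; z=P[...,2]
g=(z>60)&(z<79)&(abs(cx)<26)&(abs(cy+96)<14); print("plate",g.sum(),np.percentile(cy[g],[2,50,98]).round(1),np.percentile(cx[g],[2,98]).round(1))
need([535.2,187,110],102.9)
```

```text
cy 40 555 -50.8 48.9
cy 60 849 -51.1 49.0
cy 80 451 -50.9 48.8
cy 90 477 -51.3 49.0
front [100.6 106.6 108.3]
jaw 253 [15.5 18.7 22.7] [43.5 50.6 54.8] [36.9 82.1 86.4]
  top 214 [15.5 18.5 22.7] [43.4 49.6 54.8] [71.1 83.4 86.4]
prong 504 [-227.3  -26.4  -20.3] [43.  52.8 64.8] [35.2 81.4 85.8]
  top 319 [-28.4 -23.8 -20.3] [42.9 49.1 54.6] [75.  83.2 85.9]
torch cx at 20 [-13.2  -2.2   8.4]
torch cx at 40 [-13.2  -2.2   8.6]
torch cx at 60 [-13.   -2.1   8.6]
red cy max [ 78.7 103.9 104.2]
plate 135 [-94.5 -88.2 -86. ] [-21.2  21.4]
clock 7.83 pos [535.2 186.9 108.1] rot [-3.141  0.     1.794] shift cm [ 0.01  0.01 -0.19] roll -0.1 F [-0.3  1.5 -0.6] w 22.3
```

Run:
```python
from h import *
a=np.radians(12.9); X=np.array([np.cos(a),np.sin(a)]); Y=np.array([-np.sin(a),np.cos(a)])
for n in("top","scene"):
    T=np.load(f"{n}0.npz"); m={k:T[k] for k in("mtx","R","t")}; p=T["p"]; P=cloud(T["d"],m)
    hsv=cv2.cvtColor(p,cv2.COLOR_RGB2HSV).astype(int); H,S,V=[hsv[...,i] for i in range(3)]
    r=P[...,:2]-np.array([538.1,180.9]); cx=r@X; cy=r@Y; z=P[...,2]
    for c in(-45,45):
        for nm,k in (("jaw",(H<16)&(S>170)&(V>60)),("prong",(V<75)&(z>76))):
            k=k&(abs(cy-c)<22)&(abs(cx)<40)&(z>60)&(z<92); print(n,c,nm,k.sum(),*[np.percentile(v[k],[3,50,97]).round(1) for v in(cx,cy,z)])
        # pixel rays of prong/jaw masks at known top heights
        for nm,k,h in (("jaw",(H<16)&(S>170)&(V>60)&(z>79),85),("prong",(V<75)&(z>79),83)):
            k=k&(abs(cy-c)<22)&(abs(cx)<40)&(z<92); uv=np.argwhere(k)[:,::-1]
            w=np.array([ray(m,x,h)[:2] for x in uv])-np.array([538.1,180.9]); print("   ray",nm,len(w),np.percentile(w@X,[3,50,97]).round(1),np.percentile(w@Y,[3,50,97]).round(1))
    g=(z>55)&(z<79)&(abs(cx)<26)&(abs(cy+96)<16)&(S<80); print("plate",n,g.sum(),np.percentile(cy[g],[2,50,98]).round(1),np.percentile(cx[g],[2,98]).round(1))
    g=(z>74)&(z<82)&(abs(cx)<30)&(abs(cy+96)<16)&(S<80); print("platetop",n,g.sum(),np.percentile(cy[g],[2,50,98]).round(1),np.percentile(cx[g],[2,50,98]).round(1))
```

```text
top -45 jaw 38 [ 8.2 15.  23.1] [-48.1 -42.7 -37.2] [69.4 78.4 88.7]
top -45 prong 18 [-25.9 -22.2 -17.5] [-47.8 -42.9 -37.4] [77.1 83.3 88.6]
   ray jaw 18 [11.2 16.9 20.5] [-48.  -42.5 -37.3]
   ray prong 16 [-25.9 -22.4 -18.8] [-47.7 -43.  -37.3]
top 45 jaw 38 [ 8.8 15.2 23.3] [41.4 46.2 52.5] [68.1 79.2 88.8]
top 45 prong 24 [-25.8 -22.  -17. ] [41.  48.  53.3] [76.5 81.9 86.2]
   ray jaw 20 [12.3 16.4 20.4] [41.3 47.  52.4]
   ray prong 16 [-25.9 -22.9 -20. ] [41.2 47.  53.4]
plate top 36 [-97.5 -94.7 -89.5] [-22.3  20.9]
platetop top 45 [-97.3 -93.2 -89.5] [-21.3   1.4  21.5]
scene -45 jaw 65 [ 9.9 19.  23.3] [-44.4 -37.9 -33.3] [61.1 74.1 85.1]
scene -45 prong 23 [-25.3 -22.2 -19.1] [-44.9 -39.7 -35. ] [76.4 80.3 85.1]
   ray jaw 18 [15.7 18.3 21.8] [-43.7 -38.  -32.2]
   ray prong 15 [-25.7 -22.6 -19.2] [-44.2 -39.  -34.6]
scene 45 jaw 69 [11.3 18.4 23. ] [44.8 51.8 56.1] [61.2 72.4 84.9]
scene 45 prong 25 [-26.2 -22.6 -19.6] [45.1 49.2 53.7] [76.8 80.1 85.2]
   ray jaw 20 [15.1 18.1 21.4] [45.9 51.9 57.2]
   ray prong 17 [-26.3 -23.1 -19.4] [45.6 49.8 53.8]
plate scene 159 [-95.1 -88.1 -85.8] [-21.8  22.4]
platetop scene 81 [-94.9 -90.6 -86.3] [-22.2  -2.8  21.5]
```

>>> arm_command(
  series=[0, 0.3, 0.1, 0, 0, 0, 0.6, 0.2, 1, 0, 0, 0.6, 0.2, 2.5, 0, 0, 0.6, 0.2, 4, 0, 0, 0.6, 0.2, 4.5, 0],
)

```text
clock: 8.25
eef_pos: [534.1, 194.6, 60.7]
tool_rot: [-3.138, 0.0, 1.796]
force: [0.0, -0.1, -2.3]
width: 22.1
gripper_force: 59.2
```

Run:
```python
from h import *
need([536,192.5,18.6],102.9)
p,d,m=grab("wrist"); q,dq,mq=grab("scene"); np.savez("s6.npz",p=q,d=dq,**mq)
cv2.imwrite("pics/w6.png",cv2.resize(np.hstack([p,cv2.resize(q[240:390,270:470],(640,480))])[...,::-1],(800,300)))
```

```text
clock 8.25 pos [534.1 194.6  60.7] rot [-3.138  0.     1.796] shift cm [-0.25  0.16  4.21] roll 0.0 F [ 0.  -0.1 -2.3] w 22.1
```

View pics/w6.png

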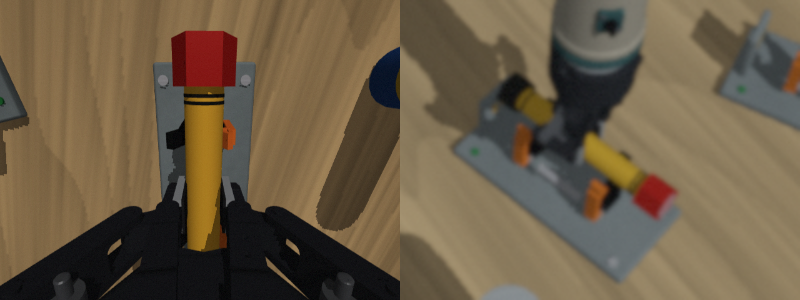

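The torch is level just above the forks, prong at (176,135) left and jaw at (229,135) right, with the tail clear of the plate. I let it settle and check before pressing.

>>> arm_command(
  series=[0, 0, 0, 0, 0, 0, 0, 0, 0, 0, 0, 0, 0, 0, 0, 0, 0, 0, 0, 0, 0, 0, 0, 0, 0],
)

```text
clock: 8.77
eef_pos: [536.0, 194.7, 63.6]
tool_rot: [3.141, -0.0, 1.796]
force: [0.0, 0.2, -2.2]
width: 21.8
gripper_force: 59.2
```

Run:
```python
from h import *
p,d,m=grab("wrist"); P=cloud(d,m); s=monitor.read_state(); e=s["eef_pos"]
a=np.radians(12.9); X=np.array([np.cos(a),np.sin(a)]); Y=np.array([-np.sin(a),np.cos(a)]); o=np.array([538.1,180.9])
print(e.round(1),"tcp cx,cy",((e[:2]-o)@X).round(1),((e[:2]-o)@Y).round(1),s["force"].round(1),s["tool_rot"].round(3))
r=P[...,:2]-o; cx=r@X; cy=r@Y; z=P[...,2]
hsv=cv2.cvtColor(p,cv2.COLOR_RGB2HSV).astype(int); H,S,V=[hsv[...,i] for i in range(3)]
g=(z>7)&(z<17)&(S<80)&(abs(cx)<80)
for lo in (60,80,95):
    w=cx[g&(abs(cy-lo)<5)]; print("base",len(w),np.percentile(w,[.5,99.5]).round(1))
k=(z>85)&(z<125)&(abs(H-25)<6)&(S>200)
for lo in (20,40,60): q=k&(abs(cy-lo)<5); print("torch",np.percentile(cx[q],[1,50,99]).round(1),z[q].max().round(1))
for nm,k in (("jaw",(H<16)&(S>170)&(cx>0)),("prong",(V<60)&(cx<-8)&(cx>-40))):
    k=k&(abs(cy-45)<20)&(z>70)&(z<92); print(nm,k.sum(),*[np.percentile(v[k],[2,50,98]).round(1) for v in(cx,cy,z)])
```

```text
[535.9 194.7  63.5] tcp cx,cy 0.9 13.9 [-1.4  0.4 -1.4] [ 3.141 -0.     1.796]
base 1421 [-50.3  48.1]
base 1463 [-50.3  48.1]
base 992 [-50.6  48.4]
torch [-10.3   0.   10.8] 121.3
torch [-10.7   0.4  11.1] 115.9
torch [-10.5   0.4  11.1] 115.6
jaw 443 [14.3 17.6 22.5] [43.4 50.1 54.9] [71.2 83.7 86.2]
prong 875 [-28.2 -21.5 -15.3] [42.9 49.4 54.7] [70.5 80.9 85.3]
```

>>> arm_command(
  series=[0, 0, -0.05, 0.5, 0, 0, 0, -0.05, 1, 0, 0, 0, -0.05, 1.5, 0, 0, 0, -0.05, 2, 0, 0, 0, -0.05, 2.3, 0],
)

```text
clock: 9.23
eef_pos: [533.2, 194.1, 39.1]
tool_rot: [-3.137, -0.0, 1.796]
force: [-5.3, -0.8, 4.0]
width: 22.3
gripper_force: 59.8
```

>>> arm_command(
  series=[0, 0, 0, 0.3, 0, 0, 0, 0, 0.6, 0, 0, 0, 0, 0.9, 0, 0, 0, 0, 1.2, 0, 0, 0, 0, 1.5, 0],
)

```text
clock: 9.65
eef_pos: [533.6, 194.1, 25.0]
tool_rot: [-3.139, -0.0, 1.796]
force: [-4.4, -1.6, 1.4]
width: 21.9
gripper_force: 59.5
```

>>> arm_command(
  series=[0, 0, 0, 0.2, 0, 0, 0, 0, 0.4, 0, 0, 0, 0, 0.6, 0, 0, 0, 0, 0.6, 0, 0, 0, 0, 0.6, 0],
)

```text
clock: 10.07
eef_pos: [535.1, 194.4, 18.9]
tool_rot: [-3.141, 0.0, 1.796]
force: [-2.5, -0.6, 0.2]
width: 21.9
gripper_force: 59.2
```

Run:
```python
from h import *
need([536,194.7,18.6],102.9)
p,d,m=grab("wrist"); P=cloud(d,m)
hsv=cv2.cvtColor(p,cv2.COLOR_RGB2HSV).astype(int); H,S,V=[hsv[...,i] for i in range(3)]
r=P[...,:2]-np.array([538.1,180.9]); a=np.radians(12.9); cx=r@[np.cos(a),np.sin(a)]; cy=r@[-np.sin(a),np.cos(a)]; z=P[...,2]
k=(z>45)&(z<100)&(abs(H-25)<6)&(S>200)
for lo in (20,40,60,75): q=k&(abs(cy-lo)<5); print("torch",lo,q.sum(),np.percentile(cx[q],[1,50,99]).round(1),np.percentile(z[q],[50,90,97]).round(1))
for nm,k in (("jaw",(H<16)&(S>170)&(cx>0)),("prong",(V<60)&(cx<-8)&(cx>-40))):
    k=k&(abs(cy-45)<20)&(z>60)&(z<92); print(nm,k.sum(),*[np.percentile(v[k],[2,50,98]).round(1) for v in(cx,cy,z)])
```

```text
clock 10.07 pos [535.1 194.4  18.9] rot [-3.141  0.     1.796] shift cm [0.01 0.1  0.03] roll -0.0 F [-2.5 -0.6  0.2] w 21.9
torch 20 1013 [-11.2  -0.9   9.9] [68.4 69.6 70. ]
torch 40 1039 [-11.6  -1.3   9.4] [68.5 69.7 70.2]
torch 60 1350 [-11.9  -0.5  10.2] [68.4 69.7 70.2]
torch 75 1135 [-11.6  -0.9  10. ] [68.4 69.7 70.2]
jaw 2082 [ 6.2 14.  22.4] [43.3 51.1 55. ] [63.7 77.6 85.7]
prong 2393 [-28.6 -20.6 -14.2] [25.2 48.7 54.9] [62.6 81.3 91.6]
```

>>> arm_command(
  series=[0, 0, 0, 0.1, 0, 0, 0, 0, 0.2, 0, 0, 0, 0, 0.2, 0, 0, 0, 0, 0.2, 0, 0, 0, 0, 0.2, 0],
)

```text
clock: 10.53
eef_pos: [535.1, 194.4, 18.7]
tool_rot: [3.141, -0.001, 1.796]
force: [-7.9, -2.3, 13.2]
width: 21.9
gripper_force: 61.0
```

It bottoms out at 13 N, so it is seated. I relieve the press and slide toward the contact plate (tool −x).

>>> arm_command(
  series=[0, 0, 0, -0.15, 0, 0, -0.1, 0, -0.15, 0, 0, -0.3, 0, -0.15, 0, 0, -0.5, 0, -0.15, 0, 0, -0.6, 0, -0.15, 0],
)

```text
clock: 10.95
eef_pos: [536.1, 189.7, 18.7]
tool_rot: [-3.141, -0.002, 1.797]
force: [-4.9, 2.2, 4.0]
width: 21.7
gripper_force: 59.7
```

>>> arm_command(
  series=[0, -0.1, 0, 0, 0, 0, -0.2, 0, 0, 0, 0, -0.2, 0, 0, 0, 0, -0.2, 0, 0, 0, 0, -0.2, 0, 0, 0],
)

```text
clock: 11.37
eef_pos: [536.6, 187.7, 18.7]
tool_rot: [-3.141, -0.001, 1.797]
force: [-4.9, 2.4, 5.1]
width: 22.4
gripper_force: 59.7
```

>>> arm_command(
  series=[0, -0.1, 0, 0, 0, 0, -0.2, 0, 0, 0, 0, -0.2, 0, 0, 0, 0, -0.2, 0, 0, 0, 0, -0.2, 0, 0, 0],
)

```text
clock: 11.78
eef_pos: [537.0, 185.8, 18.7]
tool_rot: [-3.141, -0.001, 1.797]
force: [-3.0, 1.8, 5.7]
width: 22.0
gripper_force: 59.7
```

>>> arm_command(
  series=[0, -0.1, 0, 0, 0, 0, -0.15, 0, 0, 0, 0, -0.15, 0, 0, 0, 0, -0.15, 0, 0, 0, 0, -0.15, 0, 0, 0],
)

```text
clock: 12.2
eef_pos: [537.3, 184.5, 18.7]
tool_rot: [-3.141, -0.002, 1.797]
force: [-5.1, 1.4, 5.2]
width: 22.2
gripper_force: 59.7
```

>>> arm_command(
  series=[0, -0.1, 0, 0, 0, 0, -0.15, 0, 0, 0, 0, -0.15, 0, 0, 0, 0, -0.15, 0, 0, 0, 0, -0.15, 0, 0, 0],
)

```text
clock: 12.62
eef_pos: [537.3, 184.5, 18.7]
tool_rot: [-3.141, -0.003, 1.798]
force: [-5.2, 4.9, 4.8]
width: 22.1
gripper_force: 59.7
```

>>> arm_command(
  series=[0, -0.1, 0, 0, 0, 0, -0.15, 0, 0, 0, 0, -0.15, 0, 0, 0, 0, -0.15, 0, 0, 0, 0, -0.15, 0, 0, 0],
)

```text
clock: 13.03
eef_pos: [537.2, 184.5, 18.7]
tool_rot: [-3.141, -0.005, 1.798]
force: [-6.0, 7.3, 5.2]
width: 21.9
gripper_force: 59.8
```

The tail is against the plate: position stalls while the force rises to 7 N. I open the gripper in place, then retreat straight up.

>>> arm_command(
  series=[50, 0, 0, 0, 0, 60, 0, 0, 0, 0, 70, 0, 0, 0, 0, 70, 0, 0, 0, 0, 70, 0, 0, 0, 0],
)

```text
clock: 13.45
eef_pos: [539.1, 179.6, 18.5]
tool_rot: [3.141, 0.001, 1.795]
force: [-0.2, 0.3, -0.6]
width: 59.5
gripper_force: 0.0
```

>>> arm_command(
  series=[70, 0, 0, -1, 0, 70, 0, 0, -3, 0, 70, 0, 0, -6, 0, 70, 0, 0, -10, 0, 70, 0, 0, -14, 0],
)

```text
clock: 13.87
eef_pos: [537.8, 179.7, 160.2]
tool_rot: [-3.14, 0.001, 1.795]
force: [1.0, 0.2, -0.2]
width: 59.9
gripper_force: 0.0
```

>>> arm_command(
  series=[70, -3, 0, 0, 0, 70, -6, 0, 0, 0, 70, -9, 0, 0, 0, 70, -12, 0, 0, 0, 70, -12, 0, 0, 0],
)

```text
clock: 14.28
eef_pos: [566.8, 54.5, 160.1]
tool_rot: [3.139, 0.006, 1.786]
force: [0.6, 0.1, 0.2]
width: 59.6
gripper_force: 0.0
```

Run:
```python
from h import *
need([536,194.7,18.6],102.9)
p,d,m=grab("wrist"); q,dq,mq=grab("scene"); t,dt,mt=grab("top")
a=np.radians(12.9)
for n,p_,d_,m_ in (("wrist",p,d,m),("scene",q,dq,mq),("top",t,dt,mt)):
    P=cloud(d_,m_); hsv=cv2.cvtColor(p_,cv2.COLOR_RGB2HSV).astype(int); H,S,V=[hsv[...,i] for i in range(3)]
    r=P[...,:2]-np.array([538.1,180.9]); cx=r@[np.cos(a),np.sin(a)]; cy=r@[-np.sin(a),np.cos(a)]; z=P[...,2]
    k=(z>40)&(z<100)&(abs(H-25)<6)&(S>200)&(abs(cx)<40)
    for lo in (-25,0,25,65):
        w=k&(abs(cy-lo)<6)
        if w.sum()>5: print(n,"torch",lo,np.percentile(cx[w],50).round(1),np.percentile(z[w],[50,90]).round(1))
    w=((H<6)|(H>174))&(S>150)&(z>35)&(z<95)&(abs(cx)<30)&(cy>60)&(cy<130); print(n,"red cy",np.percentile(cy[w],[2,50,98]).round(1) if w.sum() else 0)
    w=(H>3)&(H<16)&(S>170)&(z>58)&(z<92)&(cx>0)&(cx<50)&(abs(cy)<60); print(n,"jaw cx",np.percentile(cx[w],[2,50,98]).round(1) if w.sum() else 0)
cv2.imwrite("pics/f.png",cv2.resize(np.hstack([p,cv2.resize(q[250:385,275:455],(640,480),interpolation=cv2.INTER_CUBIC)])[...,::-1],(800,300)))
```

```text
clock 14.28 pos [566.8  54.5 160.1] rot [3.139 0.006 1.786] shift cm [14.44 -0.05 14.07] roll -0.6 F [0.6 0.1 0.2] w 59.6
wrist torch -25 -0.7 [67.7 69.4]
wrist torch 0 -1.1 [68.  69.6]
wrist torch 25 -0.9 [67.9 69.5]
wrist red cy 0
wrist jaw cx [ 6.4 14.2 22.7]
scene red cy [ 77.8  89.2 100.3]
scene jaw cx [15.4 19.4 23.2]
top torch 25 4.4 [66.6 71.7]
top torch 65 -0.3 [68.  71.9]
top red cy [75.2 87.5 99.8]
top jaw cx [ 8.1 15.  23.4]
```

View pics/f.png

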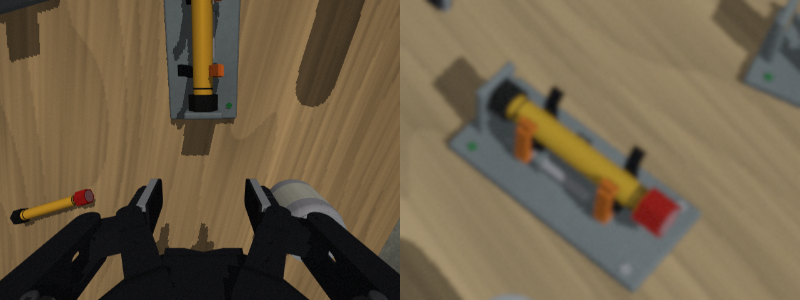

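The torch lies level in both forks (right half: barrel from (515,105) to (640,195)). The jaw arms are back at their shut position, and the black tail at (505,95) is against the plate. The gripper is clear, so I hand in.

```bash
python3 -c "
from h import *
print(workorder.finish_job())"
```

```text
the job is handed in; nothing more can be done
None
```

The large torch sits level and fully home in both forks of the right-hand cradle, with the jaw shut over it and its tail against the contact plate; I handed the job in at about 14.5 s with the gripper clear (the first grasp closed above the torch and was redone lower).

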